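# Ready the laser bench for a power reading

### The job

Get the bench ready for a full-power reading: push the lever of the iris all the way over to its open end, and push the swing arm of the power sensor round until the sensor stands in the beam line with its face square to the laser. Push gently, keep off the sensor's grey face, and pick nothing up: the sensor's stand stays where it is, and the other optics and the loose things on the bench are left alone.

Things in the scene. Friction and masses are not known exactly. Their poses are not given: they have to be found in the camera images.
- breadboard: Black plate 300 x 600 x 12.7 mm with tapped holes, bolted to the steel optical table; origin under its centre, z up, y along its long side, x across it, away from the robot (yaw within 0.25 rad of the world). The laser beam runs along the board's +y, parallel to the long side, 45 mm to the +x side of the board's middle and 113 mm above the table.
- laser_head: Grey box 66 (x) x 120 (y) x 62 mm on an aluminium block, bolted to the board near its -y end, top 149 mm above the table, round outlet on its +y face where the beam starts. Axes as the board's; origin under its middle, on the board's surface. Must not be struck.
- iris: The iris diaphragm, first thing after the laser: black upright ring, 70 mm outside diameter, 14 mm thick, its top 148 mm above the table, on a post clamped to the board. Axes as the board's; origin under its foot, on the board's surface. It carries the lever.
- iris_centre (a point): Centre of the iris ring, on the beam line, 113 mm above the table; axes parallel to the board's (y = beam direction, z up).
- iris_lever (a joint): Turn of the iris lever about the beam axis: 0 rad = closed stop (lever leans 0.70 rad from upright towards the robot, board -x), 0.70 = upright, 1.40 = open stop (leans 0.70 rad away from the robot, board +x), where the leaves have vanished into the ring. Friction holds it where it is left; about 0.5 N at its end moves it.
- lever_tip (a point): Near the end of the iris lever, on its axis, 65 mm from the iris centre. The lever is a straight steel pin 4.4 mm thick out of the top of the ring's rim, with an aluminium round cap 8.4 mm in diameter from 8 mm short of this point to 3 mm past it. It sweeps in the plane of the ring (board x and z).
- sensor_stand: Loose weighted stand of the power sensor (about 1.4 kg): black round foot 110 mm in diameter and 18 mm high, standing freely on the board on the robot's side of the beam, with an upright steel rod 12.7 mm thick. Origin under the foot's centre, on the board's surface. Must not be dragged, tipped or lifted.
- sensor_arm: Swing arm of the sensor: origin on its vertical turning axis, 113 mm above the table; x along the arm to the sensor, z up. Collar 26 mm in diameter, then a level bare steel rod 12.7 mm thick from 13 to 93 mm from the axis, then the sensor head, centred at 125 mm. Stiff pivot: stays where it is left, about 1 N at mid-rod moves it; no stop or click at the right place, it can be pushed too far and back.
- swing_axis (a point): Point on the swing arm's turning axis, at beam height (rod and collar end 14 mm above it). It stands 125 mm from the beam line, so the sensor is in the beam when the arm points along the board's +x. The arm starts 0.6 to 1.7 rad from there, swung towards board +y, away from the laser: the rod is pushed on its side away from the laser, towards the laser.
- sensor_face (a point): Centre of the sensor's grey coated face: round, 36 mm across, recessed in the front of the black sensor head (64 mm diameter, 40 mm deep, three cooling fins at the back; axis level, top 145 mm above the table). 125 mm along the arm's x, 8 mm to its -y side; axes as the arm's: the face looks along -y, towards the laser when the arm is in place.
- sensor_disc: The grey coated face itself as a solid, not to be touched. Origin at the middle of the head.
- lens_mount: Bystander bolted to the board on the beam line between iris and sensor: lens in a black ring 37 mm in diameter on a clamped post, top 132 mm above the table; origin under its foot. Must not be struck.
- mirror_mount: Bystander bolted to the board near its +y end: square 50 mm mirror mount on a clamped post, set at 45 degrees, top 138 mm above the table; origin under its foot. Must not be struck.
- spare_post: Loose bystander: short post in its holder standing on the board, 31 mm foot, 76 mm high; origin under it.
- lens_case: Loose bystander: round pale lens case lying on the board, 44 mm diameter, 14 mm high; origin under it.
- scale_bar: Loose bystander: black graduated bar 28 x 170 x 6 mm with a 22 mm high end block, lying on the board; origin under it.
- spare_fork: Loose bystander: steel clamping fork 68 x 28 x 8 mm lying on the board; origin under it.
- hex_driver: Loose bystander: hex driver, grey handle 23 mm thick and 85 mm long with a thin 100 mm blade, lying on the table to the left of the board; origin under the joint of handle and blade.
Mind the look-alikes: they are no part of the job. Leave any red look-alike of the sensor_stand alone.

How it is judged:
By the outcome, as a careful person would: the job done as asked, in the order asked, and still so for the second after the job is handed in, with the robot touching nothing.
It also fails if it takes over 61 s, if anything falls off the work surface, if the arm or the gripper's body presses on something with over 40 N, if the wrist force passes 120 N, or if a joint passes its speed limit or range.

### The arm

A 6-joint arm with a two-finger parallel gripper is mounted at the origin on the work surface. World frame = base frame: x ahead of the robot, y to its left, z up, the work surface at z = 0. Lengths are in m, angles in rad, forces in N, time in s.
With the tool pointing down it reaches from about 0.35 to 0.725 m from the base axis. Payload 4.3 kg.
Tool frame: the origin (TCP) lies on the front face of the gripper's body, between the roots of the fingers; the fingertips stand 73 mm ahead of it and the grasp point (between the pads) lies 54 mm ahead of it; z points along the fingers, x is the direction in which the jaws open and shut, and the axes are right-handed (so a half turn about z gives the same grasp; the last joint's range is limited). The gripper opens to 85 mm and grips with 20 to 120 N. Pads are 22 mm wide; open, the fingers measure 114 mm over their backs; the gripper's body (76 mm by 85 mm) begins 54 mm behind the grasp point. The pads swing forward as they close: fully open they stand 13 mm farther back than shut.
Start: joints at [1.233, 0.377, 0.081, 1.274, 0, 1.46], TCP at [0.13, 0.56, 0.304] pointing down, gripper open.
Joint ranges: [-2.72, 2.72], [-0.84, 1.66], [-1.02, 1.22], [-1.77, 2.12], [-1.37, 1.28], [-3.14, 3.14]. Speed limits (rad/s): [2.57, 2.57, 3.14, 3.14, 3.14, 3.14].

### API

Orientations are given as a unit quaternion [w, x, y, z].
In Python, from bench import robot gives the robot as it stands.
- The arm moves only by the tool carry_out, never from a script. Its argument "moves" is a list of rows, each an object with "rotation": the turn, a rotation vector about the world's x, y, z in degrees, a list of three; "linear": the shift along the world's x, y, z in m, a list of three; "claw": the closure, from 0 (fully open) to 1 (shut). In form: [{"rotation": [wx, wy, wz], "linear": [dx, dy, dz], "claw": claw}, ...]. A call has 1 to 12 rows; each row shifts and turns the pose as measured when the row begins; what a row does not reach is not made up. A row lasts 1/8 s, in which the tool goes at most 62.5 mm and 10.7 degrees, less where a joint would pass 70% of its speed; a pose out of reach is approached as far as the arm can. A call is refused whole if a number of a shift passes 0.0625 or a number of a turn 10.7, either way. A call with a gripper value outside its range is refused whole. The fingers move at their own pace and stop on an object; "squeeze" is the grip in N (left out, the last holds). Time passes only in rows, so rows that do not move let the fingers close. It gives the time, the measured TCP pose, the force and the opening at its end, in the units of the state.
- robot.sense(): the state, without advancing time (a new reading comes with each control period).
- robot.camera(name): name is "scene" or "top" or "wrist"; returns a dict with "pixels" (420x560x3 uint8, red, green, blue), "vfov" (degrees; the focal length in pixels is half the picture's height over the tangent of half this angle, whatever the lens; pixels are square), "cx", "cy" (the principal point, pixels), "D" ([k1, k2, p1, p2, k3] as OpenCV has them; the pictures are not rectified), "cam_to_world" (4x4, takes a point from camera to world coordinates). Camera axes: x right, y up, looking along -z (the intrinsics and any distortion apply to the point x, -y, -z); pixel columns grow to the right and rows downward; lengths in m; the calibration is good to about 2 mm. A picture is of the moment at which its call begins. There is no depth.
- robot.hand_in(): hands the job in, once; it reports no verdict.
The state is a dict: "time": time; "q": joint angles; "dq": joint speeds; "joint_efforts": joint torques, N m; "position": TCP position; "tool_rot": TCP orientation; "contact_force": force on the tool from outside, world axes, zero at the start; "ft_torque": the same for the moment, N m; "opening": finger opening in m.
Only numpy, scipy, OpenCV 4.12 (cv2) and the standard library are available. Lean on these libraries where they do the work, as an engineer would, in place of code of your own. Each camera call takes 0.05 s, during which the arm holds its last target.

## Working session

There is one attempt and no reset: what is moved stays moved. The work goes in short steps, Python scripts to look and compute and a tool call to move; the robot and the scene stay as the last step left them, time stands still between calls to the robot, and variables do not carry over. Pictures are saved under pics/ and viewed, and the job is handed in when it is done.

Besides the shell and the picture viewer there is one more tool, called after "Call:" as name([rows], argument=value, ...), one row to a line, values as JSON. carry_out: Moves the arm, as the interface text tells. Its arguments: {"type":"object","properties":{"moves":{"type":"array"},"squeeze":{"type":"number"}},"required":["moves"]}

```bash
ls; mkdir -p pics; cat > h.py <<'E'
import numpy as np, cv2
from bench import robot
def snap(name,fn):
    c=robot.camera(name); cv2.imwrite('pics/'+fn+'.png',cv2.cvtColor(c['pixels'],cv2.COLOR_RGB2BGR))
    np.save('pics/'+fn+'.npy',c,allow_pickle=True); return c
def load(fn): return np.load('pics/'+fn+'.npy',allow_pickle=True).item()
def K(c):
    f=210/np.tan(np.radians(c['vfov'])/2); return np.array([[f,0,c['cx']],[0,f,c['cy']],[0,0,1.]])
F=np.diag([1,-1,-1.])
def proj(c,P):
    P=np.atleast_2d(P).astype(float); T=np.array(c['cam_to_world']); R=F@T[:3,:3].T; t=-R@T[:3,3]
    return cv2.projectPoints(P,cv2.Rodrigues(R)[0],t,K(c),np.array(c['D'],float))[0][:,0]
def ray(c,uv):
    T=np.array(c['cam_to_world']); p=cv2.undistortPoints(np.array([[uv]],float),K(c),np.array(c['D'],float))[0,0]
    d=T[:3,:3]@F@np.array([p[0],p[1],1]); return T[:3,3],d/np.linalg.norm(d)
def atz(c,uv,z):
    o,d=ray(c,uv); return o+d*(z-o[2])/d[2]
E
python3 - <<'E'
from h import *
for n in ('scene','top','wrist'):
    c=snap(n,n+'0'); print(n,c['vfov'],c['cx'],c['cy'],c['D'],np.round(c['cam_to_world'],3).tolist())
s=robot.sense(); print(s)
E
```

```text
pics
scene 47.51026606493563 279.17078592755223 205.7125090820808 [-0.07004254  0.          0.          0.          0.        ] [[0.075, -0.768, 0.637, 1.254], [0.997, 0.061, -0.044, 0.068], [-0.005, 0.638, 0.77, 1.058], [0.0, 0.0, 0.0, 1.0]]
top 46.76179133052388 275.055039287092 211.2025661049563 [-0.17078525  0.          0.          0.          0.        ] [[-0.017, 0.995, -0.096, 0.37], [-1.0, -0.016, 0.009, 0.125], [0.007, 0.096, 0.995, 1.304], [0.0, 0.0, 0.0, 1.0]]
wrist 65.95317365300716 283.8196740999479 211.58474685859883 [-0.01745942  0.          0.          0.          0.        ] [[0.225, -0.939, -0.259, 0.064], [0.974, 0.217, 0.061, 0.575], [-0.001, -0.266, 0.964, 0.374], [0.0, 0.0, 0.0, 1.0]]
{'time': 0.15, 'q': array([ 1.23267723e+00,  3.77918302e-01,  7.99898788e-02,  1.27438000e+00,
       -2.14766607e-05,  1.46052388e+00]), 'dq': array([-0.00097482, -0.0020179 ,  0.00459456,  0.00041823,  0.00016145,
        0.00060794]), 'joint_efforts': array([ 4.83589374e-04, -4.64035392e+01,  2.70169938e+01,  1.39001964e-02,
       -1.44528390e-04,  4.56564706e-06]), 'position': array([0.12974571, 0.55980404, 0.30318437]), 'tool_rot': array([ 4.11463080e-04,  7.82904730e-01,  6.22141151e-01, -6.34366659e-04]), 'contact_force': array([-0.58576312, -0.12209553, -0.94417182]), 'ft_torque': array([0.00520323, 0.00415571, 0.02030886]), 'opening': 0.08551982888352253}
```

View pics/scene0.png

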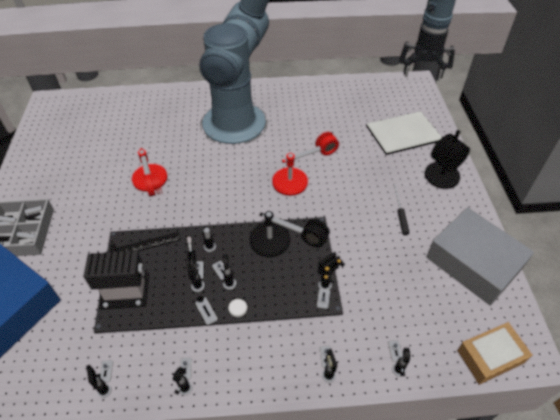

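View pics/top0.png

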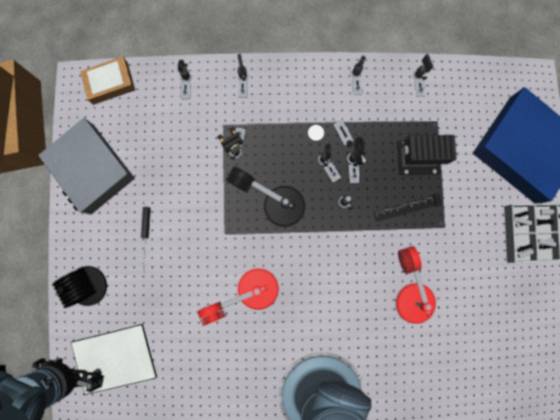

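View pics/wrist0.png

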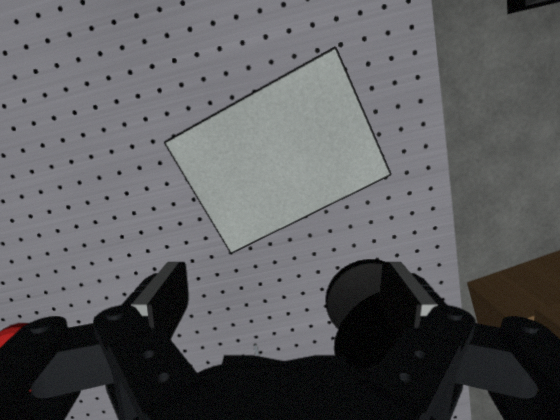

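The scene view shows the board at about (100–340, 220–325), with the laser at (118,275), the iris at about (195,270) and the black sensor stand at (270,235) with its head at (315,232). There are red look-alikes at (290,180) and (150,178). I'll zoom in next.

```bash
python3 - <<'E'
from h import *
a=cv2.imread('pics/top0.png'); cv2.imwrite('pics/topz.png',cv2.resize(a[105:245,205:465],None,fx=3,fy=3,interpolation=cv2.INTER_CUBIC))
a=cv2.imread('pics/scene0.png'); cv2.imwrite('pics/scz.png',cv2.resize(a[195:335,85:350],None,fx=3,fy=3,interpolation=cv2.INTER_CUBIC))
c=load('top0')
for uv in [(223,123),(438,121),(444,227),(225,234)]: print(atz(c,uv,.0127).round(4))
E
```

```text
[0.7399 0.2518 0.0127]
[ 0.7414 -0.3474  0.0127]
[ 0.4441 -0.3467  0.0127]
[0.4362 0.2477 0.0127]
```

View pics/topz.png

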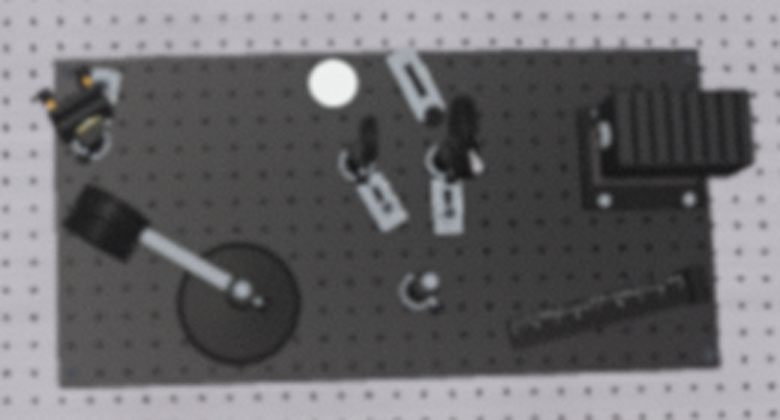

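View pics/scz.png

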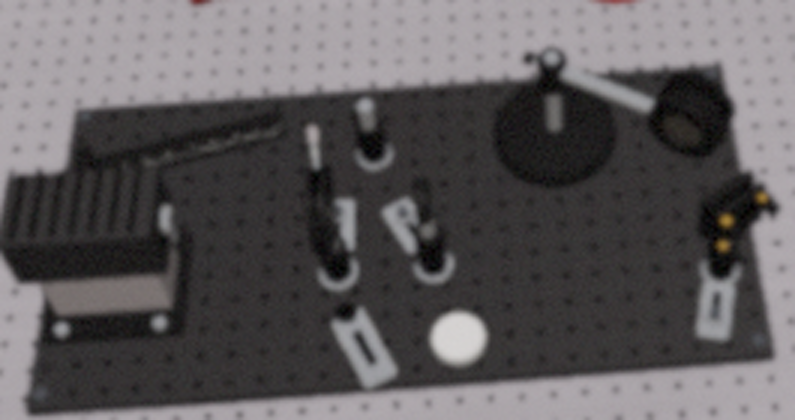

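```bash
cat >> h.py <<'E'
tz=lambda u,v:((u+.5)/3-.5+205,(v+.5)/3-.5+105)
sz=lambda u,v:((u+.5)/3-.5+85,(v+.5)/3-.5+195)
def tri(pairs):
    A=np.zeros((3,3));b=np.zeros(3)
    for c,uv in pairs:
        o,d=ray(c,uv);M=np.eye(3)-np.outer(d,d);A+=M;b+=M@o
    p=np.linalg.solve(A,b); return p,[ (proj(c,p)[0]-uv).round(2).tolist() for c,uv in pairs]
E
python3 - <<'E'
from h import *
from scipy.optimize import least_squares
t=load('top0');s=load('scene0')
loc=np.array([[.15,.3],[.15,-.3],[-.15,-.3],[-.15,.3]])
tu=np.array([tz(*p) for p in [(55,62),(697,50),(719,366),(62,385)]])
su=np.array([sz(*p) for p in [(773,355),(28,411),(78,110),(720,66)]])
def P(x,l,z): 
    R=np.array([[np.cos(x[2]),-np.sin(x[2])],[np.sin(x[2]),np.cos(x[2])]]); w=np.asarray(l)@R.T+x[:2]; return np.c_[w,np.full(len(w),z)]
for nm,ims in (('both',[(t,tu),(s,su)]),('top',[(t,tu)]),('scene',[(s,su)])):
    f=lambda x:np.concatenate([(proj(c,P(x,loc,.0127))-u).ravel() for c,u in ims])
    r=least_squares(f,[.59,-.05,0]); print(nm,r.x.round(4),r.fun.round(1))
for n,a,b in (('rodtop',(242,289),(550,58)),('levertip',(479,162),(313,130)),('headtop?',(105,215),(692,110))):
    print(n,tri([(t,tz(*a)),(s,sz(*b))]))
E
```

```text
both [ 0.5895 -0.0464  0.0101] [-1.2 -1.1  0.1 -0.7  0.1  0.9 -1.9  0.9  0.8  0.  -2.3  0.3 -1.8 -0.6
  0.4 -0.9]
top [ 0.5896 -0.0486  0.0117] [-0.5 -1.   0.7 -0.9  1.   0.7 -1.1  1.1]
scene [ 0.5896 -0.0447  0.0089] [ 1.5  0.1 -1.6  0.2 -1.1 -0.7  1.2 -0.9]
rodtop (array([0.50866276, 0.08967127, 0.12640643]), [[-0.32, -0.01], [-0.31, 0.0]])
levertip (array([ 0.60180811, -0.09774191,  0.17320227]), [[-1.05, 0.03], [-1.11, -0.07]])
headtop? (array([0.57154724, 0.20077748, 0.12645097]), [[-0.39, -0.03], [-0.4, 0.02]])
```

The board is at (0.5895, -0.046) with yaw about 0.01. The swing axis is near (0.508, 0.090), with the arm about 1.06 rad off. The lever leans about 0.5 rad towards the robot. I'll shut the gripper and move over the iris.

Call:
carry_out([
  {"rotation":[0,0,1],"linear":[0.035,-0.047,0],"claw":1},
  {"rotation":[0,0,1],"linear":[0.035,-0.047,0],"claw":1},
  {"rotation":[0,0,1],"linear":[0.035,-0.047,0],"claw":1},
  {"rotation":[0,0,1],"linear":[0.035,-0.047,0],"claw":1},
  {"rotation":[0,0,1],"linear":[0.035,-0.047,0],"claw":1},
  {"rotation":[0,0,1],"linear":[0.035,-0.047,0],"claw":1},
  {"rotation":[0,0,1],"linear":[0.035,-0.047,0],"claw":1},
  {"rotation":[0,0,1],"linear":[0.035,-0.047,0],"claw":1},
  {"rotation":[0,0,1],"linear":[0.035,-0.047,0],"claw":1},
  {"rotation":[0,0,1],"linear":[0.035,-0.047,0],"claw":1},
  {"rotation":[0,0,1],"linear":[0.035,-0.047,0],"claw":1},
  {"rotation":[0,0,1],"linear":[0.035,-0.047,0],"claw":1},
])

```text
time: 1.65
position: [0.5565, -0.021, 0.3002]
tool_rot: [0.0, 0.708, 0.706, -0.0]
contact_force: [1.3, 1.1, 0.3]
opening: 0.0
```

Call:
carry_out([
  {"rotation":[0,0,0.7],"linear":[0.03,-0.02,0],"claw":1},
  {"rotation":[0,0,0],"linear":[0.03,-0.02,0],"claw":1},
  {"rotation":[0,0,0],"linear":[0,0,0],"claw":1},
])

```text
time: 2.02
position: [0.6194, -0.067, 0.2978]
tool_rot: [-0.0, 0.706, 0.708, -0.001]
contact_force: [0.4, 0.3, -0.7]
opening: -0.0004
```

```bash
python3 - <<'E'
from h import *
c=snap('wrist','w1'); s=robot.sense(); print(s['position'],s['tool_rot'],s['contact_force'],s['opening'])
p=s['position']
for d in (.054,.073,.086): print(d,proj(c,p-[0,0,d]))
E
```

```text
[ 0.61845449 -0.06603006  0.29800752] [-0.00089983  0.70569781  0.70851182 -0.00089652] [ 0.07842328  0.20879085 -0.19819171] -0.00021522417478080156
0.054 [[285.59150468 285.32258735]]
0.073 [[285.38096243 266.2571355 ]]
0.086 [[285.26314769 255.5931447 ]]
```

View pics/w1.png

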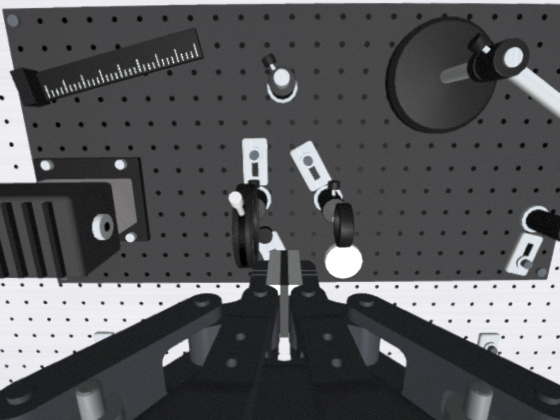

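The wrist view shows the lever cap at (237,199), the iris ring at (245,230), the laser outlet at (103,228), the lens ring at (343,225) and the swing rod top at (514,57). The shut fingertips are at about (285,251).

```bash
python3 - <<'E'
from h import *
c=load('w1'); t=load('top0'); s=load('scene0'); p=np.array([.61845,-.06603,.2980])
for d in (.073,.086): print(d,proj(c,p+[-.011,0,-d]),proj(c,p+[-.011,0.012,-d]))
print(tri([(c,(514,57)),(t,tz(242,289)),(s,sz(550,58))]))
print(tri([(c,(237,198)),(t,tz(479,162)),(s,sz(313,130))]))
print(tri([(c,(237,198)),(s,sz(313,130))]))
for uv in [(12,20),(550,278),(16,7)]: print(atz(c,uv,.0127))
a=cv2.imread('pics/w1.png'); cv2.imwrite('pics/w1z.png',cv2.resize(a[150:310,180:380],None,fx=3.5,fy=3.5,interpolation=cv2.INTER_CUBIC))
E
```

```text
0.073 [[285.49871431 244.8621841 ]] [[310.8727127  244.94683034]]
0.086 [[285.36979394 235.62366649]] [[308.82479292 235.70388343]]
(array([0.50817624, 0.09009884, 0.12793672]), [[-2.3, 2.3], [-0.48, 0.11], [-0.17, -0.54]])
(array([ 0.59988771, -0.09757219,  0.17046602]), [[-2.01, 3.9], [-1.3, 1.05], [-0.81, -0.05]])
(array([ 0.59802312, -0.09644326,  0.16755432]), [[0.32, -0.02], [-0.09, 0.0]])
[ 0.45234965 -0.33833883  0.0127    ]
[0.73244645 0.25954178 0.0127    ]
[ 0.44080876 -0.33197163  0.0127    ]
```

View pics/w1z.png

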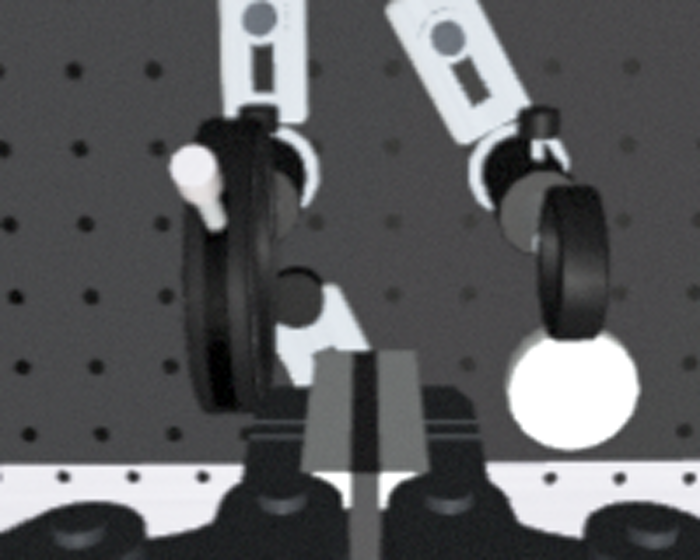

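Call:
carry_out([
  {"rotation":[0,0,0],"linear":[-0.028,-0.014,0],"claw":1},
  {"rotation":[0,0,0],"linear":[-0.028,-0.014,0],"claw":1},
  {"rotation":[0,0,0],"linear":[0,0,-0.02],"claw":1},
  {"rotation":[0,0,0],"linear":[0,0,-0.02],"claw":1},
  {"rotation":[0,0,0],"linear":[0,0,-0.02],"claw":1},
  {"rotation":[0,0,0],"linear":[0,0,-0.01],"claw":1},
  {"rotation":[0,0,0],"linear":[0,0,0],"claw":1},
])

```text
time: 2.95
position: [0.5541, -0.0881, 0.2273]
tool_rot: [-0.003, 0.703, 0.711, -0.001]
contact_force: [0.3, -0.6, 0.3]
opening: 0.0001
```

```bash
python3 - <<'E'
from h import *
c=snap('wrist','w2'); s=robot.sense(); print(s['position'],s['tool_rot'],s['contact_force'],s['opening'])
d=snap('scene','s2')
cv2.imwrite('pics/s2z.png',cv2.resize(cv2.cvtColor(d['pixels'],cv2.COLOR_RGB2BGR)[195:335,85:350],None,fx=3,fy=3,interpolation=cv2.INTER_CUBIC))
E
```

```text
[ 0.55446651 -0.08823382  0.22787163] [-0.00248418  0.7033788   0.71081025 -0.00093719] [ 0.45239642 -0.08412976  0.23196782] 5.9234532062486004e-05
```

View pics/w2.png

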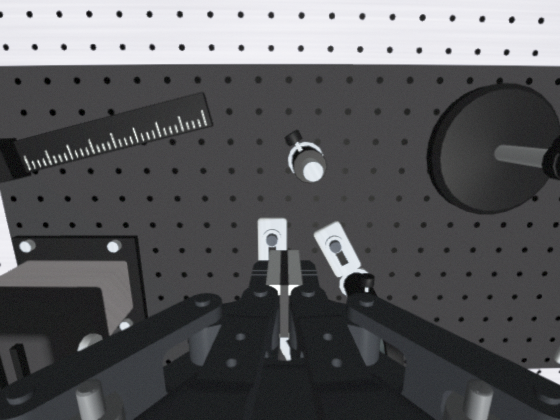

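View pics/s2z.png

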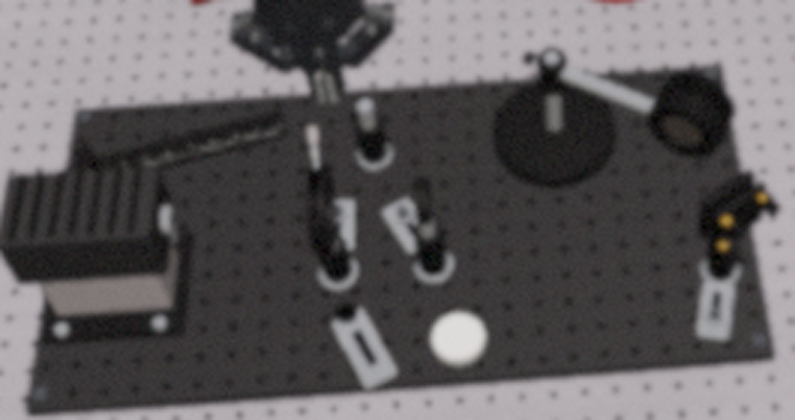

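```bash
python3 - <<'E'
from h import *
d=load('s2')
for P in ([.565,-.0882,.155],[.554,-.0882,.155],[.600,-.0975,.171],[.600,-.0882,.155]):
    q=proj(d,P)[0]; print(P,(q[0]-85)*3,(q[1]-195)*3)
cv2.imwrite('pics/s2y.png',cv2.resize(cv2.cvtColor(d['pixels'],cv2.COLOR_RGB2BGR)[200:290,160:240],None,fx=7,fy=6,interpolation=cv2.INTER_CUBIC))
E
```

```text
[0.565, -0.0882, 0.155] 326.46572344707556 103.76127250802145
[0.554, -0.0882, 0.155] 326.9993494013052 92.687210748095
[0.6, -0.0975, 0.171] 309.55072473303306 128.54124715526814
[0.6, -0.0882, 0.155] 324.7384825974942 139.91553075574797
```

View pics/s2y.png

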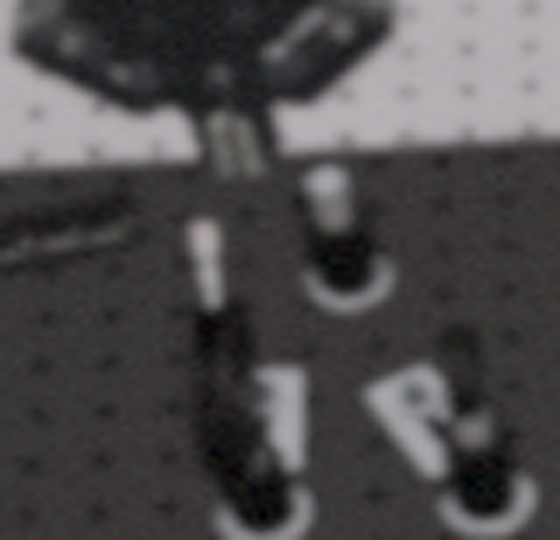

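Call:
carry_out([
  {"rotation":[0,0,0],"linear":[0.005,-0.005,0],"claw":1},
  {"rotation":[0,0,0],"linear":[0.008,0,-0.001],"claw":1},
  {"rotation":[0,0,0],"linear":[0.008,0,0],"claw":1},
  {"rotation":[0,0,0],"linear":[0.008,0,0],"claw":1},
  {"rotation":[0,0,0],"linear":[0.008,0,0],"claw":1},
  {"rotation":[0,0,0],"linear":[0.008,0,0],"claw":1},
  {"rotation":[0,0,0],"linear":[0.008,0,0],"claw":1},
])

```text
time: 3.92
position: [0.6126, -0.0943, 0.2292]
tool_rot: [-0.001, 0.704, 0.711, -0.0]
contact_force: [-0.8, 0.5, 0.2]
opening: -0.0005
```

```bash
python3 - <<'E'
from h import *
s=robot.sense(); print(s['position'],s['contact_force'],s['opening'])
d=snap('scene','s3')
cv2.imwrite('pics/s3y.png',cv2.resize(cv2.cvtColor(d['pixels'],cv2.COLOR_RGB2BGR)[200:290,160:240],None,fx=7,fy=6,interpolation=cv2.INTER_CUBIC))
E
```

```text
[ 0.6125735  -0.09434072  0.22917254] [-0.83048521  0.54964493  0.22088064] -0.0005435509652830804
```

View pics/s3y.png

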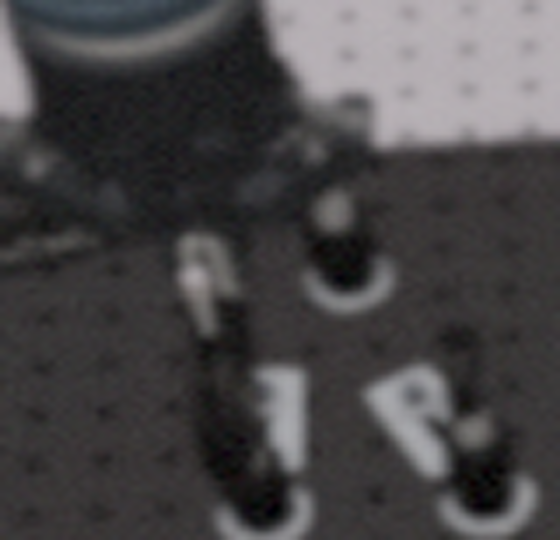

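The lever (cap at about (192,275) in the crop) is in front of the left pad and moving. I'll continue.

Call:
carry_out([
  {"rotation":[0,0,0],"linear":[0.008,0,-0.001],"claw":1},
  {"rotation":[0,0,0],"linear":[0.008,0,-0.001],"claw":1},
  {"rotation":[0,0,0],"linear":[0.008,0,-0.001],"claw":1},
  {"rotation":[0,0,0],"linear":[0.005,0,-0.001],"claw":1},
  {"rotation":[0,0,0],"linear":[0,0,0],"claw":1},
])

```text
time: 4.6
position: [0.6446, -0.0942, 0.224]
tool_rot: [-0.001, 0.703, 0.711, 0.0]
contact_force: [0.7, -0.2, 0.1]
opening: -0.0
```

```bash
python3 - <<'E'
from h import *
s=robot.sense(); print(s['position'],s['contact_force'],s['opening'])
d=snap('scene','s4')
cv2.imwrite('pics/s4y.png',cv2.resize(cv2.cvtColor(d['pixels'],cv2.COLOR_RGB2BGR)[200:290,160:240],None,fx=7,fy=6,interpolation=cv2.INTER_CUBIC))
E
```

```text
[ 0.64462895 -0.09418914  0.22404005] [ 0.68446905 -0.2261924   0.11918794] -3.1599168682769514e-05
```

View pics/s4y.png

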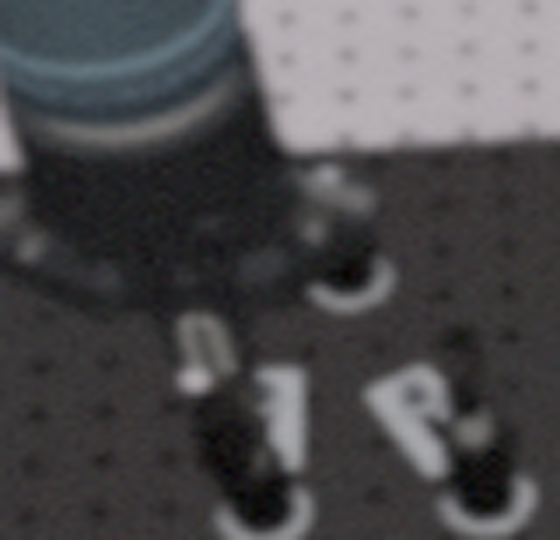

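Call:
carry_out([
  {"rotation":[0,0,0],"linear":[0.004,0,0],"claw":1},
  {"rotation":[0,0,0],"linear":[0.003,0,0],"claw":1},
  {"rotation":[0,0,0],"linear":[0,0,0],"claw":1},
])

```text
time: 5.03
position: [0.6517, -0.0943, 0.2245]
tool_rot: [-0.001, 0.704, 0.711, 0.0]
contact_force: [-1.4, -1.2, -0.8]
opening: -0.0001
```

Call:
carry_out([
  {"rotation":[0,0,0],"linear":[0.003,0,0],"claw":1},
  {"rotation":[0,0,0],"linear":[0,0,0],"claw":1},
])

```text
time: 5.28
position: [0.6549, -0.0943, 0.2246]
tool_rot: [-0.0, 0.704, 0.711, 0.0]
contact_force: [-0.9, -0.6, -0.4]
opening: 0.0001
```

Call:
carry_out([
  {"rotation":[0,0,0],"linear":[0.002,0,0],"claw":1},
  {"rotation":[0,0,0],"linear":[0,0,0],"claw":1},
])

```text
time: 5.52
position: [0.6561, -0.0943, 0.2246]
tool_rot: [-0.001, 0.704, 0.711, -0.001]
contact_force: [-1.2, -0.0, 1.9]
opening: -0.0003
```

Call:
carry_out([
  {"rotation":[0,0,0],"linear":[0.002,0,0],"claw":1},
  {"rotation":[0,0,0],"linear":[0,0,0],"claw":1},
])

```text
time: 5.78
position: [0.6564, -0.0942, 0.2245]
tool_rot: [-0.003, 0.704, 0.711, -0.002]
contact_force: [-2.5, 0.3, 2.3]
opening: -0.0003
```

```bash
python3 - <<'E'
from h import *
s=robot.sense(); print(s['position'],s['contact_force'],s['opening'])
d=snap('scene','s5')
cv2.imwrite('pics/s5y.png',cv2.resize(cv2.cvtColor(d['pixels'],cv2.COLOR_RGB2BGR)[200:290,160:240],None,fx=7,fy=6,interpolation=cv2.INTER_CUBIC))
E
```

```text
[ 0.65641388 -0.09420802  0.22446207] [-2.53231812  0.30327099  2.28097018] -0.00030991378088775294
```

View pics/s5y.png

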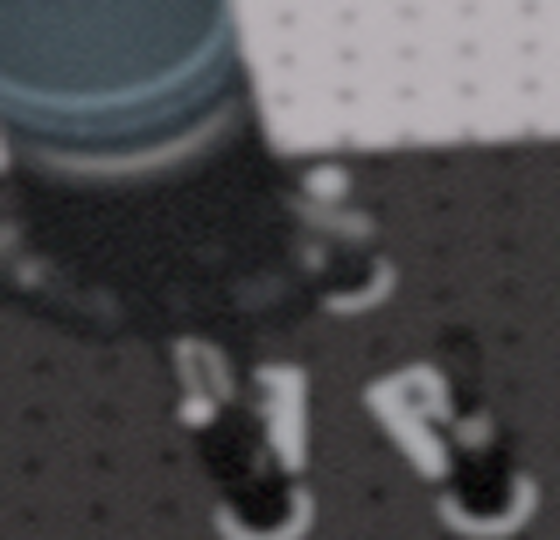

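It stalled at x = 0.6564, and the force rose along the lever normal, so the stop is reached. I'll back off, rise and go towards the sensor arm's far side.

Call:
carry_out([
  {"rotation":[0,0,0],"linear":[-0.02,0,0],"claw":1},
  {"rotation":[0,0,0],"linear":[-0.01,0,0.04],"claw":1},
  {"rotation":[0,0,0],"linear":[0,0,0.05],"claw":1},
  {"rotation":[0,0,-4],"linear":[-0.02,0.04,0.01],"claw":1},
  {"rotation":[0,0,-4],"linear":[-0.02,0.04,0],"claw":1},
  {"rotation":[0,0,-4],"linear":[-0.02,0.04,0],"claw":1},
  {"rotation":[0,0,-4],"linear":[-0.02,0.04,0],"claw":1},
  {"rotation":[0,0,-4],"linear":[-0.02,0.04,0],"claw":1},
  {"rotation":[0,0,-4],"linear":[-0.02,0.04,0],"claw":1},
  {"rotation":[0,0,-3],"linear":[0,0.02,0],"claw":1},
  {"rotation":[0,0,-3],"linear":[0,0.01,0],"claw":1},
  {"rotation":[0,0,0],"linear":[0,0,0],"claw":1},
])

```text
time: 7.32
position: [0.5102, 0.1856, 0.3291]
tool_rot: [0.003, 0.868, 0.497, 0.011]
contact_force: [0.3, 0.6, 0.1]
opening: 0.0004
```

```bash
python3 - <<'E'
from h import *
s=robot.sense(); print(s['position'],s['tool_rot'],s['contact_force'])
c=snap('wrist','w6');d=snap('scene','s6');t=snap('top','t6')
a=cv2.resize(cv2.cvtColor(d['pixels'],cv2.COLOR_RGB2BGR)[200:310,85:350],None,fx=3,fy=3,interpolation=cv2.INTER_CUBIC)
b=cv2.resize(cv2.cvtColor(t['pixels'],cv2.COLOR_RGB2BGR)[105:195,205:465],None,fx=3,fy=3,interpolation=cv2.INTER_CUBIC)
cv2.imwrite('pics/st6.png',np.vstack([a[:, :780],b]))
E
```

```text
[0.5102083  0.18560694 0.32912609] [0.00277388 0.86762324 0.49709157 0.01105392] [0.26374672 0.57727454 0.11914677]
```

View pics/st6.png

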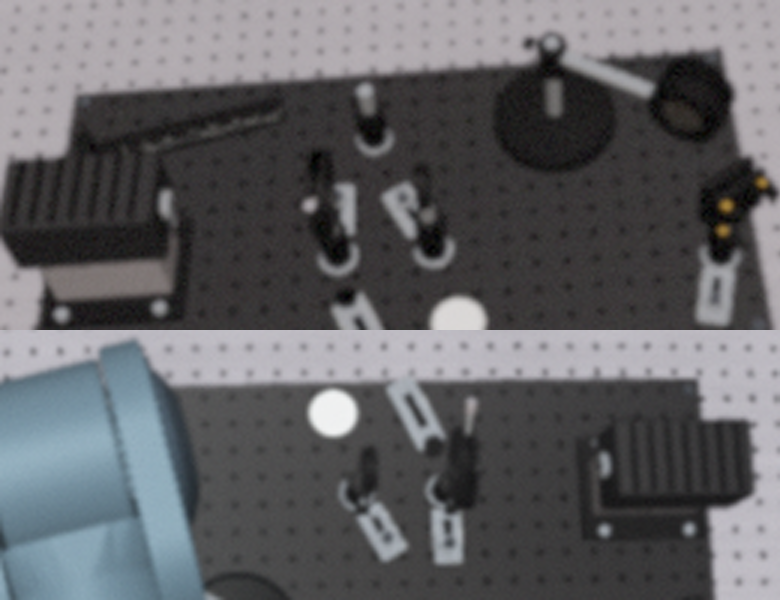

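View pics/w6.png

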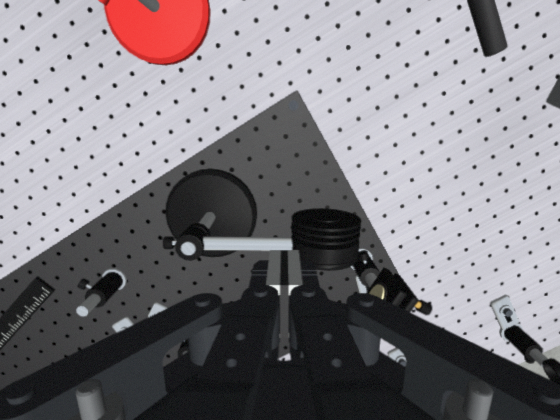

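```bash
python3 - <<'E'
from h import *
c=load('w6');t=load('t6');s=load('s6')
print(tri([(t,tz(471,73)),(s,((308+.5)/3-.5+85,(204+.5)/3-.5+200))]))
print('exp open', .635+.0419,-.0975,.1627)
p=[atz(c,uv,.113+.006) for uv in [(205,244.5),(288,244)]]; d=p[1]-p[0]; print(p,np.arctan2(d[1],d[0]))
print(atz(c,(189,249),.127))
S=lambda u,v:((u+.5)/3-.5+85,(v+.5)/3-.5+200)
p=[atz(s,S(*uv),.113) for uv in [(570,59),(645,88)]]; d=p[1]-p[0]; print(p,np.arctan2(d[1],d[0]))
E
```

```text
(array([ 0.67687914, -0.0976843 ,  0.16521492]), [[-0.36, 0.01], [-0.39, -0.02]])
exp open 0.6769000000000001 -0.0975 0.1627
[array([0.51347706, 0.10322337, 0.119     ]), array([0.55225222, 0.16950273, 0.119     ])] 1.0414597583314769
[0.50792879 0.0916954  0.127     ]
[array([0.5164367 , 0.10645522, 0.113     ]), array([0.55153751, 0.16596379, 0.113     ])] 1.0378775410064307
```

The lever now sits at the open stop: cap measured at (0.677, -0.098, 0.165), expected (0.677, -0.098, 0.163). The arm is at 1.04 rad and the target is 0.010. I'll lower the fingers behind the rod at about 62 mm from the axis.

Call:
carry_out([
  {"rotation":[-0.3,1.2,0],"linear":[-0.01,-0.019,0],"claw":1},
  {"rotation":[0,0,0],"linear":[0,0,-0.035],"claw":1},
  {"rotation":[0,0,0],"linear":[0,0,-0.035],"claw":1},
  {"rotation":[0,0,0],"linear":[0,0,-0.03],"claw":1},
  {"rotation":[0,0,0],"linear":[0,0,0],"claw":1},
])

```text
time: 8.1
position: [0.4987, 0.1576, 0.2275]
tool_rot: [0.001, 0.869, 0.494, -0.002]
contact_force: [-1.1, 0.3, 0.2]
opening: 0.0
```

```bash
cat > arm.py <<'E'
from h import *
def st(ax=np.array([.508,.0905])):
    s=robot.sense(); p=s['position']; w,x,y,z=s['tool_rot']; yaw=2*np.arctan2(y,x)
    tz_=np.array([2*(x*z+w*y),2*(y*z-w*x)])
    d=p[:2]+.06*tz_-ax
    print('pos',p.round(4),'yawdeg',np.degrees(yaw).round(2),'tilt',tz_.round(4),'F',s['contact_force'].round(2))
    u=np.array([np.cos(yaw),np.sin(yaw)]); n=np.array([-u[1],u[0]])
    print('r',(d@u).round(4),'n',(d@n).round(4),'tipz',(p[2]-.073).round(4))
    # arm angle implied if face (half width .011) touches rod radius .00635
    R=np.hypot(*d); print('contact arm angle deg', np.degrees(np.arctan2(d[1],d[0])-np.arcsin(.01735/R)).round(2))
E
python3 - <<'E'
from arm import *
st(); snap('wrist','w7')
E
```

```text
pos [0.4987 0.1576 0.2275] yawdeg 59.21 tilt [-0.0021 -0.0024] F [-1.1   0.27  0.24]
r 0.0527 n 0.0423 tipz 0.1545
contact arm angle deg 83.11
```

View pics/w7.png

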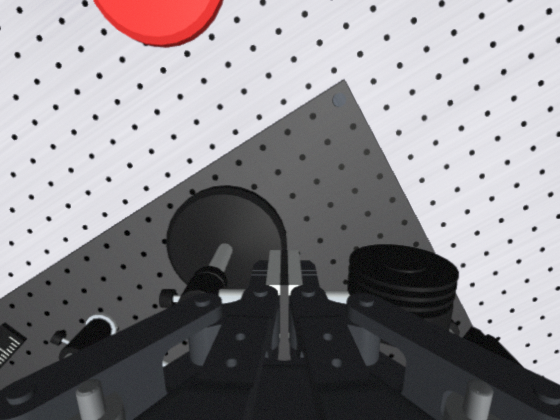

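The fingers (pads at (285,265)) are on the side of the rod away from the laser; the rod crosses behind at row 297. I'll shift outward about 10 mm and descend.

Call:
carry_out([
  {"rotation":[0,0,0],"linear":[0.003,0.012,-0.01],"claw":1},
  {"rotation":[0,0,0],"linear":[0,0,-0.02],"claw":1},
  {"rotation":[0,0,0],"linear":[0,0,-0.02],"claw":1},
  {"rotation":[0,0,0],"linear":[0,0,-0.004],"claw":1},
  {"rotation":[0,0,0],"linear":[0,0,0],"claw":1},
])

```text
time: 8.78
position: [0.5079, 0.1724, 0.1795]
tool_rot: [0.002, 0.869, 0.494, 0.006]
contact_force: [0.4, -0.1, -0.4]
opening: 0.0001
```

```bash
python3 - <<'E'
from arm import *
st(); snap('wrist','w8');d=snap('scene','s8')
a=cv2.resize(cv2.cvtColor(d['pixels'],cv2.COLOR_RGB2BGR)[170:280,220:360],None,fx=5,fy=5,interpolation=cv2.INTER_CUBIC)
cv2.imwrite('pics/s8z.png',a)
E
```

```text
pos [0.5079 0.1724 0.1795] yawdeg 59.21 tilt [0.0123 0.0013] F [ 0.42 -0.13 -0.36]
r 0.0707 n 0.0414 tipz 0.1065
contact arm angle deg 77.36
```

View pics/w8.png

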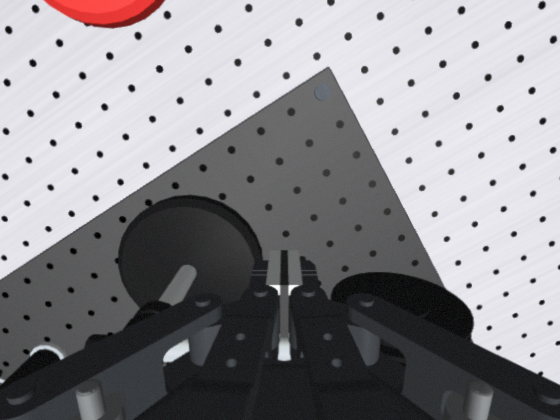

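View pics/s8z.png

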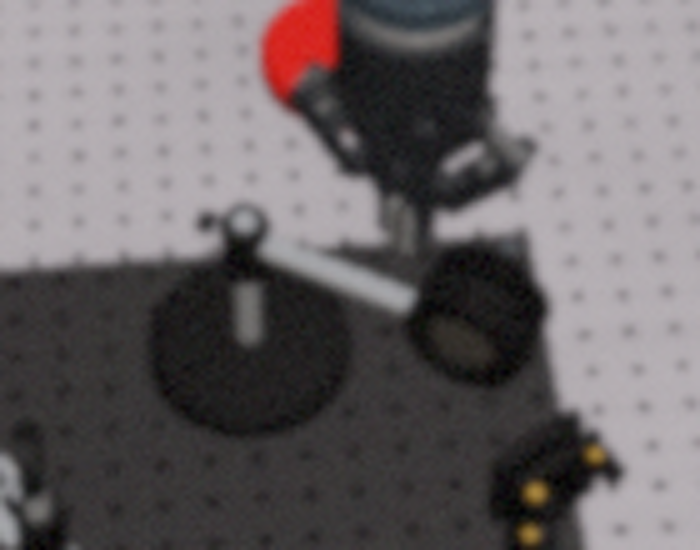

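Call:
carry_out([
  {"rotation":[-0.1,0.7,0],"linear":[-0.004,-0.008,-0.005],"claw":1},
  {"rotation":[0,0,0],"linear":[0,0,0],"claw":1},
])

```text
time: 9.12
position: [0.5044, 0.1639, 0.1756]
tool_rot: [0.001, 0.869, 0.494, 0.001]
contact_force: [0.3, 0.0, 0.1]
opening: -0.0001
```

```bash
python3 - <<'E'
from arm import *
st()
E
```

```text
pos [0.5044 0.1639 0.1756] yawdeg 59.22 tilt [ 0.0017 -0.0002] F [0.34 0.01 0.07]
r 0.0612 n 0.0406 tipz 0.1026
contact arm angle deg 79.11
```

```bash
cat >> arm.py <<'E'
def plan(degs,r=.062,nn=.0174,ax=np.array([.508,.0905])):
    s=robot.sense(); p=s['position'][:2]
    for g in degs:
        a=np.radians(g);u=np.array([np.cos(a),np.sin(a)]);n=np.array([-u[1],u[0]])
        q=ax+r*u+nn*n; print(g,(q-p).round(4)); p=q
E
python3 - <<'E'
from arm import *
plan([59.2,55,51,47,43])
E
```

```text
59.2 [ 0.0204 -0.0113]
55 [ 0.0045 -0.0014]
51 [ 0.0042 -0.0016]
47 [ 0.0041 -0.0019]
43 [ 0.0039 -0.0022]
```

Call:
carry_out([
  {"rotation":[0,0,0],"linear":[0.01,-0.006,0],"claw":1},
  {"rotation":[0,0,0],"linear":[0.005,-0.003,0],"claw":1},
  {"rotation":[0,0,-2],"linear":[0.004,-0.002,0],"claw":1},
  {"rotation":[0,0,-4],"linear":[0.0045,-0.0014,0],"claw":1},
  {"rotation":[0,0,-4],"linear":[0.004,-0.0016,0],"claw":1},
  {"rotation":[0,0,0],"linear":[0,0,0],"claw":1},
])

```text
time: 9.88
position: [0.534, 0.1487, 0.1759]
tool_rot: [-0.0, 0.911, 0.412, 0.001]
contact_force: [0.0, 0.4, -0.1]
opening: 0.0001
```

```bash
python3 - <<'E'
from arm import *
st(); plan([48,44,40,36,32,28])
d=snap('scene','s9')
a=cv2.resize(cv2.cvtColor(d['pixels'],cv2.COLOR_RGB2BGR)[170:280,220:360],None,fx=5,fy=5,interpolation=cv2.INTER_CUBIC)
cv2.imwrite('pics/s9z.png',a)
E
```

```text
pos [0.534  0.1487 0.1759] yawdeg 48.65 tilt [0.0012 0.0008] F [ 0.03  0.4  -0.07]
r 0.061 n 0.0189 tipz 0.1029
contact arm angle deg 50.11
48 [ 0.0025 -0.0005]
44 [ 0.004  -0.0021]
40 [ 0.0038 -0.0024]
36 [ 0.0036 -0.0027]
32 [ 0.0034 -0.0029]
28 [ 0.0032 -0.0031]
```

View pics/s9z.png

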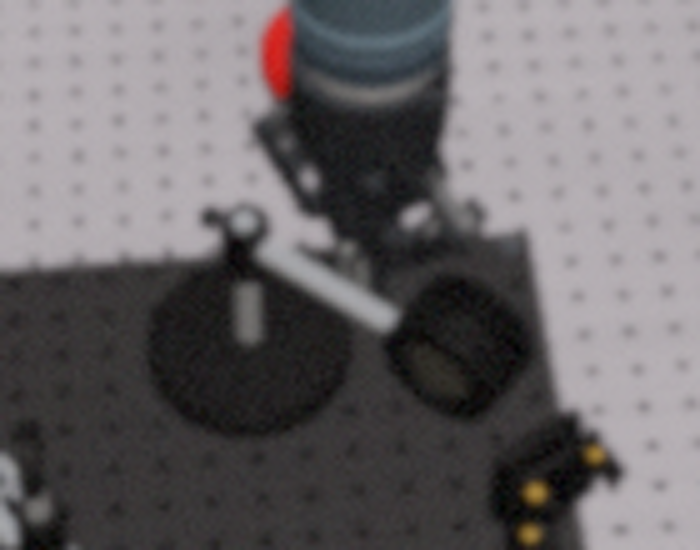

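The rod has turned and the fingers contact it mid-rod. I'll continue along the arc.

Call:
carry_out([
  {"rotation":[0,0,-2],"linear":[0.003,-0.0015,0],"claw":1},
  {"rotation":[0,0,-4],"linear":[0.004,-0.002,0],"claw":1},
  {"rotation":[0,0,-4],"linear":[0.004,-0.0025,0],"claw":1},
  {"rotation":[0,0,-4],"linear":[0.0035,-0.0025,0],"claw":1},
  {"rotation":[0,0,-4],"linear":[0.0035,-0.003,0],"claw":1},
  {"rotation":[0,0,0],"linear":[0,0,0],"claw":1},
])

```text
time: 10.68
position: [0.5511, 0.1375, 0.1756]
tool_rot: [-0.001, 0.966, 0.258, -0.0]
contact_force: [-0.5, -0.4, 0.2]
opening: 0.0003
```

```bash
python3 - <<'E'
from arm import *
st(); plan([28,24,20,16,12,8])
E
```

```text
pos [0.5511 0.1375 0.1756] yawdeg 29.96 tilt [-0.0016  0.0024] F [-0.53 -0.41  0.15]
r 0.0609 n 0.0194 tipz 0.1026
contact arm angle deg 31.87
28 [ 0.0034 -0.0026]
24 [ 0.003  -0.0034]
20 [ 0.0027 -0.0036]
16 [ 0.0025 -0.0037]
12 [ 0.0022 -0.0039]
8 [ 0.0019 -0.0041]
```

Call:
carry_out([
  {"rotation":[0,0,-2],"linear":[0.0034,-0.0026,0],"claw":1},
  {"rotation":[0,0,-4],"linear":[0.003,-0.0034,0],"claw":1},
  {"rotation":[0,0,-4],"linear":[0.0027,-0.0036,0],"claw":1},
  {"rotation":[0,0,-4],"linear":[0.0025,-0.0037,0],"claw":1},
  {"rotation":[0,0,-4],"linear":[0.002,-0.0039,0],"claw":1},
  {"rotation":[0,0,0],"linear":[0,0,0],"claw":1},
])

```text
time: 11.42
position: [0.5648, 0.1206, 0.1754]
tool_rot: [-0.003, 0.995, 0.099, -0.001]
contact_force: [-0.8, 0.5, -1.8]
opening: -0.0
```

```bash
python3 - <<'E'
from arm import *
st(); plan([10,7,5,4])
snap('wrist','w10');d=snap('scene','s10')
a=cv2.resize(cv2.cvtColor(d['pixels'],cv2.COLOR_RGB2BGR)[170:280,220:360],None,fx=5,fy=5,interpolation=cv2.INTER_CUBIC)
cv2.imwrite('pics/s10z.png',a)
E
```

```text
pos [0.5648 0.1206 0.1754] yawdeg 11.31 tilt [-0.0016  0.0051] F [-0.83  0.48 -1.8 ]
r 0.0616 n 0.0187 tipz 0.1024
contact arm angle deg 12.52
10 [ 0.0012 -0.0022]
7 [ 0.0014 -0.0031]
5 [ 0.0008 -0.0021]
4 [ 0.0004 -0.0011]
```

View pics/s10z.png

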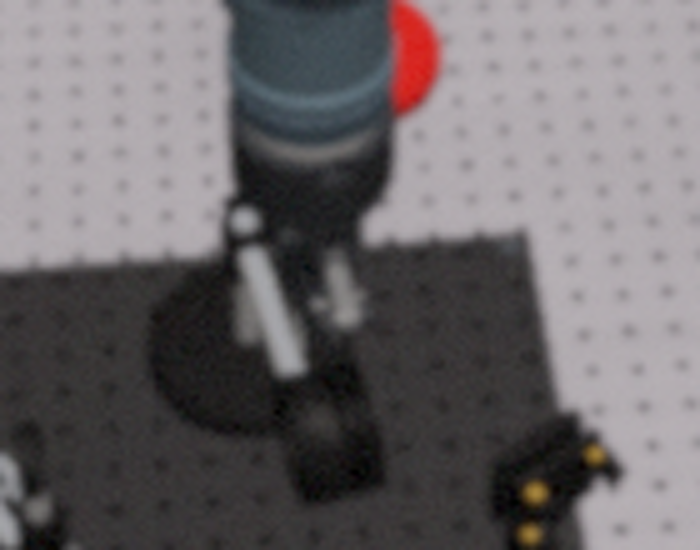

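View pics/w10.png

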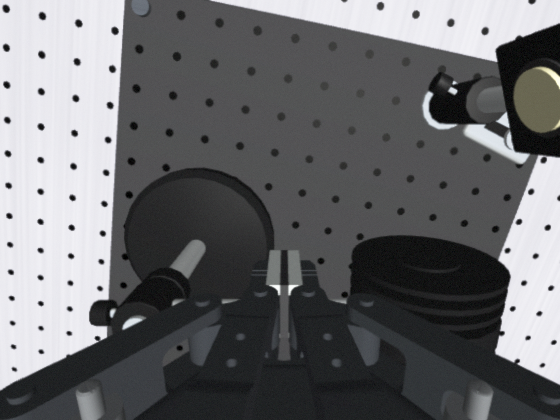

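```bash
cat >> arm.py <<'E'
def sang(c,a,b,x0=220,y0=170,k=5,z=.116):
    f=lambda u:((u[0]+.5)/k-.5+x0,(u[1]+.5)/k-.5+y0)
    p=[atz(c,f(u),z) for u in (a,b)]; d=p[1]-p[0]; print(p[0].round(4),p[1].round(4),'deg',np.degrees(np.arctan2(d[1],d[0])).round(2))
E
python3 - <<'E'
from arm import *
c=load('s10'); sang(c,(252,255),(290,367)); sang(c,(245,220),(290,367))
E
```

```text
[0.5219 0.0944 0.116 ] [0.5915 0.1084 0.116 ] deg 11.36
[0.4992 0.0923 0.116 ] [0.5915 0.1084 0.116 ] deg 9.91
```

Call:
carry_out([
  {"rotation":[0,0,-2],"linear":[0.0012,-0.0025,0],"claw":1},
  {"rotation":[0,0,-3],"linear":[0.0014,-0.0031,0],"claw":1},
  {"rotation":[0,0,-2],"linear":[0.0008,-0.0015,0],"claw":1},
  {"rotation":[0,0,0],"linear":[0,0,0],"claw":1},
])

```text
time: 12.02
position: [0.5678, 0.1141, 0.1754]
tool_rot: [-0.003, 0.999, 0.035, -0.001]
contact_force: [-0.9, 1.1, 0.6]
opening: 0.0002
```

```bash
python3 - <<'E'
from arm import *
st(); 
d=snap('scene','s11')
a=cv2.resize(cv2.cvtColor(d['pixels'],cv2.COLOR_RGB2BGR)[170:280,220:360],None,fx=5,fy=5,interpolation=cv2.INTER_CUBIC)
cv2.imwrite('pics/s11z.png',a)
E
```

```text
pos [0.5678 0.1141 0.1754] yawdeg 4.07 tilt [-0.0017  0.0066] F [-0.85  1.14  0.63]
r 0.0612 n 0.0197 tipz 0.1024
contact arm angle deg 6.24
```

View pics/s11z.png

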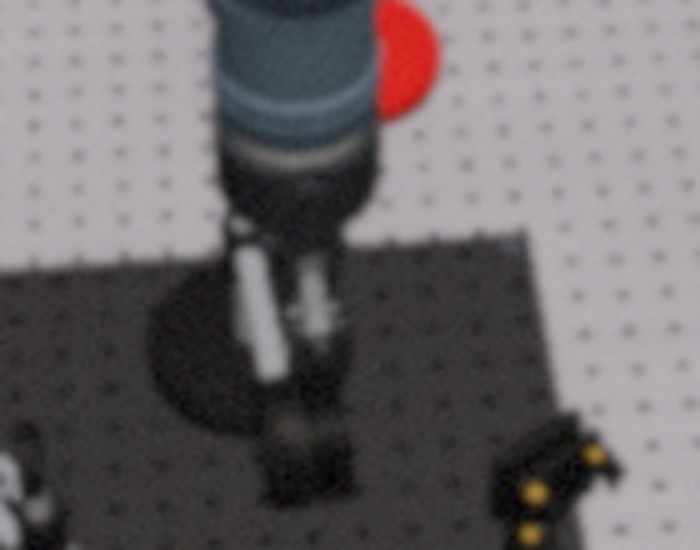

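Call:
carry_out([
  {"rotation":[0.4,0,0],"linear":[0,0.02,0],"claw":1},
  {"rotation":[0,0,0],"linear":[0,0.01,0.03],"claw":1},
  {"rotation":[0,0,0],"linear":[0,0,0.05],"claw":1},
  {"rotation":[0,0,0],"linear":[0,0,0.05],"claw":1},
  {"rotation":[0,0,0],"linear":[0,0,0.02],"claw":1},
  {"rotation":[0,0,0],"linear":[0,0,0],"claw":1},
  {"rotation":[0,0,0],"linear":[0,0,0],"claw":1},
])

```text
time: 12.95
position: [0.5656, 0.1521, 0.328]
tool_rot: [-0.008, 0.999, 0.038, -0.002]
contact_force: [0.8, -0.7, -0.9]
opening: -0.0001
```

```bash
python3 - <<'E'
from arm import *
st(); snap('wrist','w12');d=snap('scene','s12')
a=cv2.resize(cv2.cvtColor(d['pixels'],cv2.COLOR_RGB2BGR)[170:280,220:360],None,fx=5,fy=5,interpolation=cv2.INTER_CUBIC)
cv2.imwrite('pics/s12z.png',a)
E
```

```text
pos [0.5656 0.1521 0.328 ] yawdeg 4.41 tilt [-0.0039  0.0167] F [ 0.77 -0.75 -0.92]
r 0.062 n 0.058 tipz 0.255
contact arm angle deg 35.69
```

View pics/s12z.png

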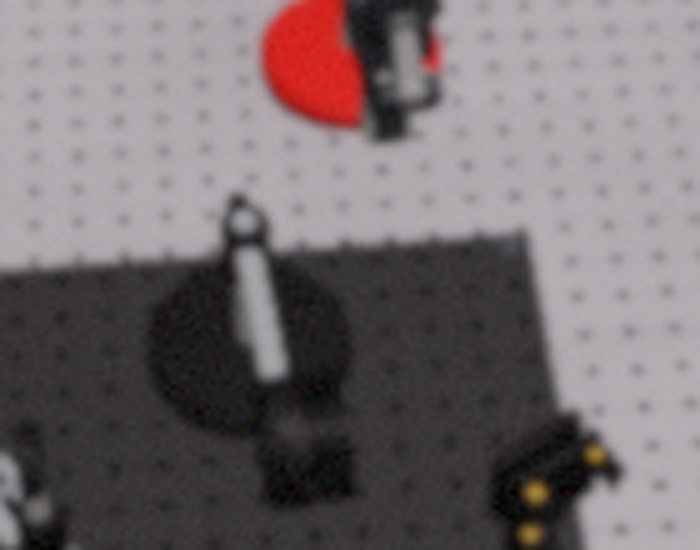

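View pics/w12.png

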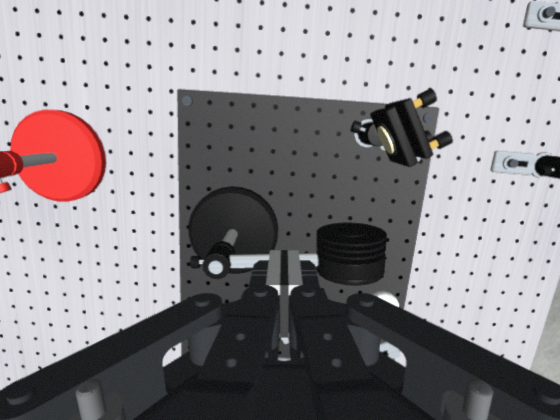

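```bash
cat >> arm.py <<'E'
def prof(c,cols,r0,r1,thr=None,bright=True,show=True):
    g=cv2.cvtColor(c['pixels'],cv2.COLOR_RGB2GRAY).astype(float)
    out=[]
    for x in cols:
        v=g[r0:r1,x]; out.append((x,v.astype(int).tolist()))
        if show: print(x,out[-1][1])
    return out
E
python3 - <<'E'
from arm import *
c=load('w12'); prof(c,[236,244,252,260,306,311,314],248,276)
print('edge'); prof(c,[200,240,280,320,350],84,108)
a=cv2.cvtColor(c['pixels'],cv2.COLOR_RGB2BGR); cv2.imwrite('pics/w12z.png',cv2.resize(a[180:300,180:400],None,fx=3.6,fy=3.6,interpolation=cv2.INTER_CUBIC))
E
```

```text
236 [37, 33, 37, 34, 31, 39, 67, 135, 177, 202, 205, 205, 208, 214, 213, 210, 203, 208, 210, 188, 83, 33, 31, 34, 30, 43, 72, 73]
244 [37, 35, 36, 34, 37, 44, 79, 142, 180, 203, 206, 205, 210, 214, 212, 207, 206, 209, 208, 169, 79, 35, 29, 24, 40, 71, 75, 72]
252 [34, 36, 32, 33, 36, 42, 87, 149, 184, 205, 206, 204, 209, 213, 211, 207, 200, 201, 180, 126, 54, 33, 55, 54, 40, 42, 52, 48]
260 [35, 39, 33, 36, 33, 49, 106, 154, 188, 201, 205, 196, 107, 45, 28, 31, 27, 32, 31, 25, 28, 37, 61, 39, 35, 38, 51, 53]
306 [80, 78, 75, 46, 31, 87, 151, 183, 200, 203, 206, 200, 114, 44, 35, 32, 30, 32, 29, 32, 31, 36, 58, 44, 31, 31, 51, 47]
311 [81, 82, 79, 80, 84, 111, 156, 189, 200, 203, 207, 212, 211, 175, 90, 41, 27, 32, 31, 32, 30, 34, 61, 42, 31, 32, 52, 48]
314 [81, 80, 79, 81, 83, 111, 159, 191, 203, 204, 204, 210, 216, 209, 203, 187, 125, 74, 44, 33, 35, 39, 60, 43, 29, 36, 50, 47]
edge
200 [224, 225, 227, 226, 224, 222, 174, 93, 82, 80, 80, 80, 82, 82, 86, 82, 82, 80, 81, 80, 79, 82, 79, 80]
240 [219, 219, 219, 219, 220, 220, 221, 218, 192, 127, 89, 87, 84, 84, 85, 83, 83, 84, 84, 86, 86, 87, 85, 83]
280 [219, 219, 218, 219, 221, 219, 219, 220, 219, 219, 218, 183, 122, 91, 89, 87, 89, 89, 88, 86, 90, 88, 89, 87]
320 [221, 221, 222, 221, 223, 222, 222, 223, 223, 223, 224, 224, 222, 220, 169, 112, 94, 93, 90, 90, 91, 91, 91, 81]
350 [226, 223, 225, 224, 226, 225, 225, 225, 224, 225, 226, 225, 225, 226, 225, 223, 178, 116, 95, 95, 94, 94, 92, 95]
```

View pics/w12z.png

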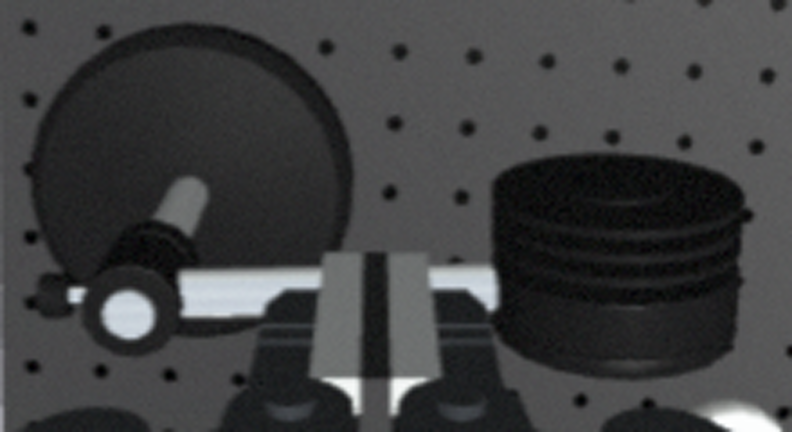

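```bash
cat >> arm.py <<'E'
def ang(c,pts,z):
    P=np.array([atz(c,u,z) for u in pts]); k,b=np.polyfit(P[:,0],P[:,1],1); 
    print('deg',np.degrees(np.arctan(k)).round(2),'res mm',((P[:,1]-k*P[:,0]-b)*1e3).round(2),P[0].round(4),P[-1].round(4)); return np.degrees(np.arctan(k))
E
python3 - <<'E'
from arm import *
c=load('w12')
ang(c,[(236,254.78),(244,254.65),(252,254.53),(260,254.29),(306,253.52),(311,253.7),(314,253.67)],.117)
ang(c,[(236,267.75),(244,267.65)],.110)
ang(c,[(200,90.23),(240,92.57),(280,95.46),(320,98.25),(350,100.37)],.0127)
s=load('s12'); sang(s,(251,255),(274,377));sang(s,(244,222),(274,377))
# foot centre/ellipse & rod top
print(atz(c,(180+128/3.6,180+315/3.6),.127))
E
```

```text
deg 5.44 res mm [-0.04 -0.03 -0.02  0.1   0.17 -0.08 -0.1 ] [0.5239 0.1004 0.117 ] [0.5964 0.1073 0.117 ]
deg 5.34 res mm [0. 0.] [0.5235 0.0841 0.11  ] [0.5312 0.0848 0.11  ]
deg 0.7 res mm [-0.13  0.19 -0.   -0.03 -0.03] [0.4616 0.2525 0.0127] [0.6319 0.2547 0.0127]
[0.5218 0.0939 0.116 ] [0.5967 0.1003 0.116 ] deg 4.88
[0.5005 0.0917 0.116 ] [0.5967 0.1003 0.116 ] deg 5.12
[0.50703275 0.09067925 0.127     ]
```

The rod is at 5.4° and the board's end edge at 0.65°, so about 4.7° remain. The stand hasn't moved: its rod top is at (0.507, 0.091). I'll go back down behind the rod.

Call:
carry_out([
  {"rotation":[-0.95,-0.2,-3.5],"linear":[0.002,-0.005,-0.02],"claw":1},
  {"rotation":[0,0,0],"linear":[0,0,-0.04],"claw":1},
  {"rotation":[0,0,0],"linear":[0,0,-0.04],"claw":1},
  {"rotation":[0,0,0],"linear":[0,0,-0.02],"claw":1},
  {"rotation":[0,0,0],"linear":[0,0,0],"claw":1},
])

```text
time: 13.68
position: [0.5635, 0.1461, 0.198]
tool_rot: [0.001, 1.0, 0.006, -0.005]
contact_force: [0.4, 0.6, -0.1]
opening: 0.0001
```

```bash
python3 - <<'E'
from arm import *
st()
E
```

```text
pos [0.5635 0.1461 0.198 ] yawdeg 0.73 tilt [-0.0107 -0.0017] F [ 0.39  0.63 -0.07]
r 0.0556 n 0.0548 tipz 0.125
contact arm angle deg 32.5
```

Call:
carry_out([
  {"rotation":[0.1,-0.6,0],"linear":[0.005,0,-0.02],"claw":1},
  {"rotation":[0,0,0],"linear":[0,-0.012,-0.002],"claw":1},
  {"rotation":[0,0,0],"linear":[0,-0.01,0],"claw":1},
  {"rotation":[0,0,0],"linear":[0,0,0],"claw":1},
])

```text
time: 14.18
position: [0.5693, 0.1224, 0.1781]
tool_rot: [-0.0, 1.0, 0.006, 0.001]
contact_force: [0.5, -0.1, 0.6]
opening: 0.0003
```

```bash
python3 - <<'E'
from arm import *
st()
E
```

```text
pos [0.5693 0.1224 0.1781] yawdeg 0.7 tilt [0.0017 0.    ] F [ 0.49 -0.12  0.65]
r 0.0618 n 0.0311 tipz 0.1051
contact arm angle deg 12.9
```

Call:
carry_out([
  {"rotation":[0,0,0],"linear":[0,-0.004,-0.002],"claw":1},
  {"rotation":[0,0,0],"linear":[0,-0.003,0],"claw":1},
  {"rotation":[0,0,0],"linear":[0,-0.003,0],"claw":1},
  {"rotation":[0,0,0],"linear":[0,-0.0015,0],"claw":1},
  {"rotation":[0,0,0],"linear":[0,0,0],"claw":1},
])

```text
time: 14.8
position: [0.5703, 0.1105, 0.1778]
tool_rot: [-0.001, 1.0, 0.006, 0.002]
contact_force: [-0.2, 0.1, -0.3]
opening: -0.0
```

```bash
python3 - <<'E'
from arm import *
st()
E
```

```text
pos [0.5703 0.1105 0.1778] yawdeg 0.71 tilt [0.0047 0.0015] F [-0.24  0.12 -0.29]
r 0.0628 n 0.0193 tipz 0.1048
contact arm angle deg 2.52
```

Call:
carry_out([
  {"rotation":[0,0,0],"linear":[0,-0.001,0],"claw":1},
  {"rotation":[0,0,0],"linear":[0,0,0],"claw":1},
])

```text
time: 15.05
position: [0.5704, 0.1097, 0.1778]
tool_rot: [-0.001, 1.0, 0.006, 0.002]
contact_force: [-0.6, -0.4, -1.1]
opening: -0.0
```

```bash
python3 - <<'E'
from arm import *
st()
E
```

```text
pos [0.5704 0.1097 0.1778] yawdeg 0.73 tilt [0.0049 0.0015] F [-0.64 -0.39 -1.12]
r 0.0629 n 0.0185 tipz 0.1048
contact arm angle deg 1.73
```

Now I'll retreat and measure.

Call:
carry_out([
  {"rotation":[0,0,0],"linear":[0,0.02,0],"claw":1},
  {"rotation":[0,0,0],"linear":[0,0.01,0.03],"claw":1},
  {"rotation":[0,0,0],"linear":[0,0,0.05],"claw":1},
  {"rotation":[0,0,0],"linear":[0,0,0.05],"claw":1},
  {"rotation":[0,0,0],"linear":[0,0.01,0.02],"claw":1},
  {"rotation":[0,0,0],"linear":[0,0,0],"claw":1},
  {"rotation":[0,0,0],"linear":[0,0,0],"claw":1},
])

```text
time: 15.92
position: [0.5672, 0.1573, 0.33]
tool_rot: [-0.001, 1.0, 0.008, 0.0]
contact_force: [-1.2, 0.3, -0.3]
opening: 0.0003
```

```bash
python3 - <<'E'
from arm import *
st(); c=snap('wrist','w13');d=snap('scene','s13')
a=cv2.cvtColor(d['pixels'],cv2.COLOR_RGB2BGR)[170:280,220:360]
cv2.imwrite('pics/s13z.png',cv2.resize(a,None,fx=5,fy=5,interpolation=cv2.INTER_CUBIC))
a=cv2.cvtColor(c['pixels'],cv2.COLOR_RGB2BGR); cv2.imwrite('pics/w13z.png',cv2.resize(a[180:300,180:400],None,fx=3.6,fy=3.6,interpolation=cv2.INTER_CUBIC))
E
```

```text
pos [0.5672 0.1573 0.33  ] yawdeg 0.97 tilt [0.0003 0.002 ] F [-1.15  0.27 -0.3 ]
r 0.0604 n 0.0659 tipz 0.257
contact arm angle deg 37.26
```

View pics/s13z.png

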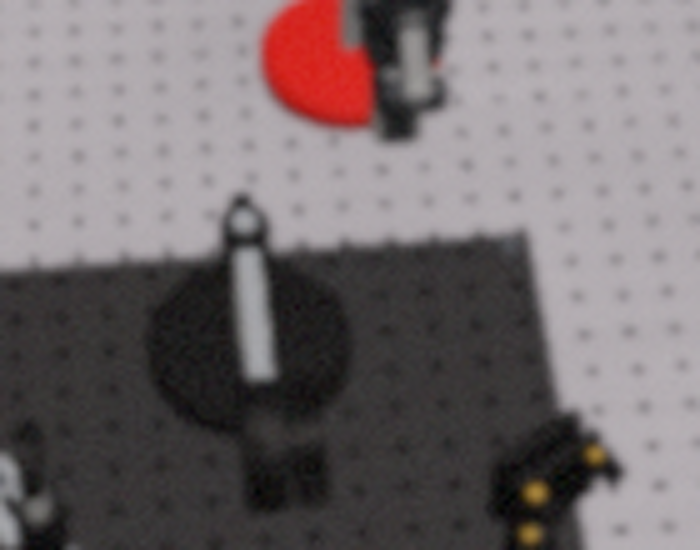

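View pics/w13z.png

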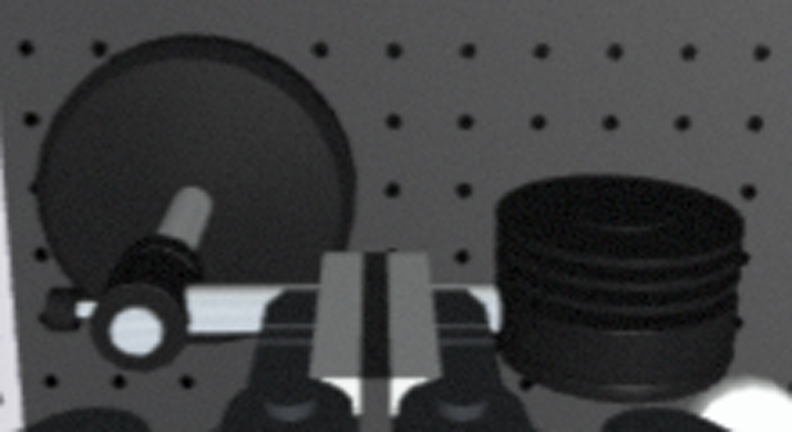

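Call:
carry_out([
  {"rotation":[0,0,0],"linear":[0,-0.03,0],"claw":1},
  {"rotation":[0,0,0],"linear":[0,-0.01,0],"claw":1},
  {"rotation":[0,0,0],"linear":[0,0,0],"claw":1},
  {"rotation":[0,0,0],"linear":[0,0,0],"claw":1},
])

```text
time: 16.52
position: [0.5654, 0.1163, 0.3254]
tool_rot: [-0.001, 1.0, 0.008, -0.004]
contact_force: [-0.7, 0.0, 0.4]
opening: -0.0001
```

```bash
python3 - <<'E'
from arm import *
st(); c=snap('wrist','w14')
g=cv2.cvtColor(c['pixels'],cv2.COLOR_RGB2GRAY)
cv2.imwrite('pics/w14v.png',cv2.cvtColor(c['pixels'],cv2.COLOR_RGB2BGR))
E
```

```text
pos [0.5654 0.1163 0.3254] yawdeg 0.92 tilt [-0.0081  0.0023] F [-0.66  0.03  0.37]
r 0.0574 n 0.025 tipz 0.2524
contact arm angle deg 8.38
```

View pics/w14v.png

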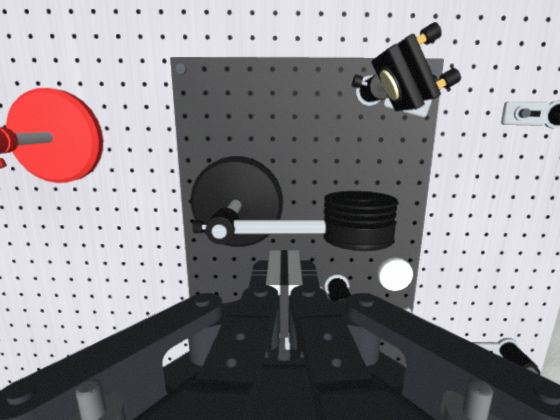

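The whole rod is visible, from (240,227) to (322,227), with the board's end edge at row 58 and the head at (360,220). Next I'll measure the angles with subpixel edges.

```bash
python3 - <<'E'
from arm import *
c=load('w14'); g=cv2.cvtColor(c['pixels'],cv2.COLOR_RGB2GRAY).astype(float)
def cross(x,r0,r1,thr,rise):
    v=g[r0:r1,x]
    for i in range(len(v)-1):
        if rise and v[i]<thr<=v[i+1] or (not rise) and v[i]>=thr>v[i+1]: return (x,r0+i+(v[i]-thr)/(v[i]-v[i+1]))
def mid(x,r0,r1): # rod both edges at half level
    v=g[r0:r1,x]; return v.astype(int).tolist()
print(mid(250,214,242),mid(315,214,242))
cols=range(244,322,4)
up=[(x,)+tuple([0]) for x in cols]
U=[cross(x,214,230,150,True) for x in cols]; L=[cross(x,226,242,150,False) for x in cols]
U=[u for u in U if u];L=[u for u in L if u]
a=ang(c,U,.118); b=ang(c,L,.110)
E=[cross(x,48,70,150,False) for x in range(200,370,10)]; E=[e for e in E if e]
e=ang(c,E,.0127)
# hole rows / left edge
Lf=[]
for y in list(range(80,150,6))+list(range(245,285,6)):
    v=g[y,165:200]
    i=np.where((v[:-1]>=150)&(v[1:]<150))[0]
    if len(i): i=i[0]; Lf.append((165+i+(v[i]-150)/(v[i]-v[i+1]),y))
P=np.array([atz(c,u,.0127) for u in Lf]); k=np.polyfit(P[:,1],P[:,0],1); print('left edge yaw',np.degrees(-np.arctan(k[0])), ((P[:,0]-np.polyval(k,P[:,1]))*1e3).round(2))
print(atz(c,(219,231.5),.127))
E
```

```text
[39, 41, 41, 44, 39, 65, 142, 188, 215, 215, 215, 218, 221, 222, 216, 217, 216, 218, 209, 145, 67, 42, 39, 37, 36, 39, 34, 39] [86, 82, 85, 85, 83, 92, 154, 193, 214, 214, 215, 220, 223, 220, 218, 216, 217, 218, 205, 132, 90, 84, 83, 84, 81, 76, 75, 68]
deg 1.34 res mm [ 0.02  0.02  0.01 -0.01  0.   -0.04 -0.03 -0.02 -0.02 -0.01  0.04  0.02
  0.01 -0.01  0.    0.02  0.01 -0.01 -0.02  0.01] [0.5279 0.0989 0.118 ] [0.5961 0.1005 0.118 ]
deg 1.27 res mm [-0.01 -0.02 -0.03 -0.05 -0.01  0.02  0.03  0.04  0.02 -0.01  0.06 -0.
  0.02  0.01  0.   -0.    0.   -0.03 -0.02 -0.02] [0.5267 0.084  0.11  ] [0.5976 0.0856 0.11  ]
deg 0.61 res mm [ 0.02 -0.07 -0.06  0.03  0.07  0.13 -0.08 -0.03  0.05  0.13  0.19 -0.27
 -0.22 -0.07  0.01  0.04  0.13] [0.4686 0.2527 0.0127] [0.6432 0.2546 0.0127]
left edge yaw -0.5545191122234853 [ 0.04  0.01  0.36  0.35  0.69  0.65  1.01  0.97 -8.79  1.28  1.57  1.61
 -5.84  4.63  4.58 -6.29  4.89  5.05 -6.77]
[0.50691944 0.09082865 0.127     ]
```

The rod is at 1.30° and the board's end edge at 0.61°, so it is square to within about 0.7° (0.012 rad). I'll do a last check of the whole bench.

```bash
python3 - <<'E'
from arm import *
d=snap('scene','s15'); t=snap('top','t15')
a=cv2.cvtColor(d['pixels'],cv2.COLOR_RGB2BGR)[195:335,85:350]
b=cv2.absdiff(d['pixels'],load('scene0')['pixels']).max(2)[195:335,85:350]
cv2.imwrite('pics/f15.png',np.vstack([cv2.resize(a,None,fx=2.1,fy=2.1,interpolation=cv2.INTER_CUBIC),cv2.resize(cv2.cvtColor(np.clip(b.astype(int)*2,0,255).astype(np.uint8),cv2.COLOR_GRAY2BGR),None,fx=2.1,fy=2.1)]))
E
```

```text
(no output)
```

View pics/f15.png

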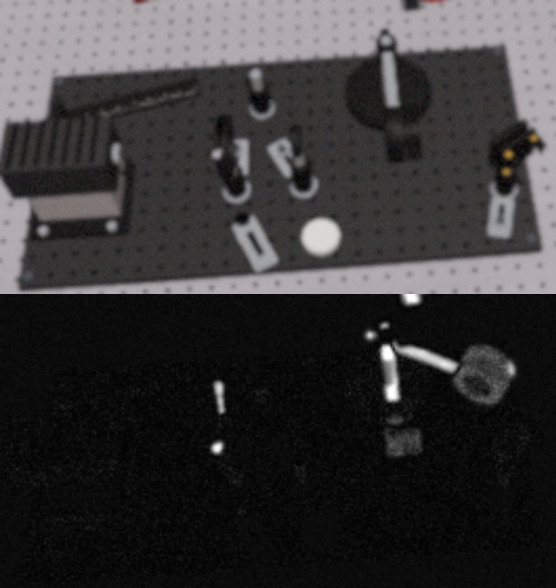

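The before/after difference on the board shows only the lever (217,155 in the crop) and the swing arm with its head moved. The stand's foot and everything else are unchanged, and the robot is clear.

```bash
python3 -c "
from h import *
print(robot.hand_in())"
```

```text
the job is handed in; nothing more can be done
None
```

I pushed the iris lever fully over to its open end, then turned the sensor's swing arm into the beam line, and handed the job in. It took about 17 s of the 61 s allowed. I pushed only on the lever and, with the shut fingers, on the bare rod; I never touched the sensor's face.

- **Lever:** it stalled against the open stop with about 2.5 N on the fingers. Afterwards I measured its cap at (0.677, −0.098, 0.165) m, against an expected (0.677, −0.098, 0.163).
- **Sensor arm:** the rod lies at 1.3° and the board's end edge at 0.6°, so the face is about 0.7° (0.012 rad) from square, on the not-quite-reached side. I judged that close enough and did not push again. That swing would leave the sensor about 1.5 mm off along the beam.
- **Rest of the bench:** comparing scene pictures from before and after, only the lever and the swing arm had moved on the board, and the stand's foot had not shifted. The robot was clear at hand-in, with its fingertips about 0.25 m above the table.
- **Failed check:** a second check of the board's angle, from its side edge, gave −0.55°. I discarded it because the edge points did not fit a line (residuals up to 9 mm). The end edge and the corner fits agreed on 0.5–0.7°.

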